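Unhook the staining rack past its sprung keeper

ROBOT

A 6-joint arm with a two-finger parallel gripper is mounted at the origin on the work surface. World frame = base frame: x ahead of the robot, y to its left, z up, the work surface at z = 0. Lengths are in m, angles in degrees, forces in N, time in s.
With the tool pointing down it reaches from about 0.375 to 0.75 m from the base axis. Payload 9 kg.
Tool frame: the origin (TCP) lies where the fingers leave the gripper's body, on its centre line; the fingertips stand 73 mm ahead of it and the grasp point (between the pads) lies 54 mm ahead of it (robot.tip_reach is the distance from the TCP to the fingertips, in m); z points along the fingers, y is the line along which they close (so a half turn about z gives the same grasp; the last joint's range is limited). The gripper opens to 85 mm and grips with 20 to 120 N. Pads are 22 mm wide; open, the fingers measure 114 mm over their backs; the gripper's body (76 mm by 85 mm) begins 54 mm behind the grasp point. The pads swing forward as they close: fully open they stand 13 mm farther back than shut.
Start: joints at [-80.942, 5.964, 5.575, 89.605, 0, 77.527], TCP at [0.22, -0.558, 0.304] pointing down, gripper open.
Joint ranges: [-171.21, 171.21], [-48.23, 106.86], [-62.78, 66.21], [-105.2, 120.99], [-86.42, 89.51], [-180, 180]. Speed limits (degrees/s): [127.2, 127.2, 147.25, 180, 180, 180].

INTERFACE

Orientations are given as [roll, pitch, yaw] about the fixed x, y, z axes, in that order (R = Rz(yaw) Ry(pitch) Rx(roll)).
In Python, from plant import robot gives the robot as it stands. Calls block until the motion is done:
- robot.move_pose(position, orientation): joint-space move of the TCP to a pose.
- robot.line_to(position, vel=0.15, rotation=None, guard=None): straight line of the TCP; rotation=None keeps the orientation; vel is the mean speed in m/s. With guard (N) it stops when the force on the tool has changed by that much, and returns True; else False.
- robot.goto_joints(angles): joint-space move.
- robot.set_gripper(opening): finger opening in m; the grip force is fixed at half the most; returns when the fingers have stopped.
- robot.pause(seconds).
- robot.ik(position, orientation): joint angles nearest the present ones, or None.
- robot.observe(): the state.
- robot.grab_frame(name): name is "scene" or "side" or "wrist"; returns the picture (420x560x3 uint8, blue, green, red); there is no depth.
- robot.get_calibration(name): a dict with "vertical_fov" (degrees; the focal length in pixels is half the picture's height over the tangent of half this angle, whatever the lens; pixels are square), "cx", "cy" (the principal point, pixels), "rvec" (rotation vector, rad) and "tvec" (3), from world to camera coordinates, as OpenCV has them. Camera axes: x right, y down, z forward; pixel columns grow to the right and rows downward; lengths in m; the calibration is good to about 2 mm. A picture is of the moment at which its call begins: read the wrist's pose just before it. get_calibration takes no time and is no camera call; for the wrist camera it gives the pose at the moment of the call.
A pose or a line that the arm cannot do raises robot.IKError and nothing moves.
- robot.job_done(): hands the job in; it is judged then, once.
The state is a dict: "time": time; "q": joint angles; "qvel": joint speeds; "joint_torque": joint torques, N m; "tool_pos": TCP position; "tcp_rot": TCP orientation; "ft_force": force on the tool from outside, world axes, zero at the start; "torque": the same for the moment, N m; "gripper_width": finger opening in m; "gripper_force": force on a finger pad.
Only numpy, scipy, OpenCV 4.12 (cv2) and the standard library are available. Lean on these libraries where they do the work, as an engineer would, in place of code of your own. Each camera call takes 0.05 s, during which the arm holds its last target. There are 200 camera calls.

TASK

Take the slide-staining rack off the drip stand's safety hook: with the rack's own crossbar press the hook's red sprung keeper back just far enough to clear both lip and bridge, never forcing it and without the gripper pushing on the stand, then lift the bar out between them. Set the rack down gently, upright and flat, on the floor of the blue staining dish and let go, leaving everything else alone.

Things in the scene. Friction and masses are not known exactly. Their poses are not given: they have to be found in the camera images.
- rack: Slide-staining rack, 0.25 to 0.45 kg, starts hung upright on the hook. Origin: centre of its underside, z up. Black basket 56 mm (x) x 84 mm (y) x 32 mm tall with glass slides; two 6 mm steel legs (y = +-36 mm) rise to a square crossbar, above which two posts (y = +-21 mm) carry a green grip block. Free openings: 60 mm high below the crossbar, 32 mm high between crossbar and grip.
- rack_bar (a point): Centre of the rack's steel crossbar, which the hook carries: 8 x 8 mm, along the rack's y, z = 92 to 100 mm above the rack's underside.
- rack_grip (a point): Centre of the rack's green grip block: 16 mm (x) x 50 mm (y) x 26 mm tall, z = 132 to 158 mm above the rack's underside; made to be gripped from above across its 16 mm.
- stand: Drip stand, fixed, on the left or on the right, carrying yellow hook and red keeper. Origin: underside of its base, below the nominal middle of the hook's bowl; z up, +x runs from the hook's nose back to the post (90 mm along +x). Nothing on it is higher than 176 mm. Rack may bear on hook or keeper with no more than 22 N.
- hook_nominal (a point): Nominal middle of the bowl floor, 150 mm up; axes as stand. Hook 14 mm wide (y), arm 12 mm thick under the floor. Nose face at x = -16; from the nose a lip reaches back to x = +13, underside 16 and top 21 mm above the floor. The bar lies below it with 24 mm of play. The true hook, keeper included, is clamped up to 9 mm off nominal along x either way: not measured, feel for it.
- keeper_nominal (a point): Nominal face of the keeper at rest, x = +16 from the bowl's middle: red plate, 2 to 14 mm above the floor, sliding straight back (+x) up to 13 mm: 1 N starts it, +0.8 N per mm. Only 3 mm is open between lip and keeper; the 8 mm bar must press it back 5 to 10 mm to rise: less and it catches under the lip, more and under the fixed bridge (x = +26 on, level with the lip).
- nose_nominal (a point): Nominal front top of the hook's nose (8 mm thick), 24 mm on the -x side of the bowl's middle, 21 mm above its floor. Once its crossbar is above the lip, the rack leaves the hook towards -x, over the nose. A crossbar raised 3 to 5 mm off the floor slides freely below the lip; on the floor it drags by friction.
- dish: Blue open staining dish, fixed to the table, on the other side from the stand. Outer 76 mm (own x) x 104 mm (own y) x 28 mm tall, walls 4 mm; inside 68 x 96 mm, so the rack fits with 6 mm to spare all round, its long side along the dish's long side, either way round. Origin: centre of its underside.
- dish_in (a point): Centre of the dish's inner floor, where the rack's underside centre comes to rest; axes as the dish's.
- small_jar: Bystander: small white jar with blue lid, 56 mm across, 55 mm tall; origin at the centre of its underside. Leave alone.
- reagent_jar: Bystander: amber glass jar with black lid, 64 mm across, 100 mm tall; origin at the centre of its underside. Leave alone.
- beaker: Bystander: clear open beaker, 70 mm across, 85 mm tall; origin at the centre of its underside. Leave alone.
- petri_stack: Bystander: two stacked petri dishes with blue lids, 60 mm across, 28 mm tall in all; origin at the centre of its underside. Leave alone.
- petri_dish: Bystander: one petri dish with blue lid, 60 mm across, 14 mm tall; origin at the centre of its underside. Leave alone.
- slide_box: Bystander: flat green slide box, 100 x 85 x 30 mm; origin at the centre of its underside. Leave alone.
- weight: Bystander: brass balance weight, 40 mm across, 47 mm tall; origin at the centre of its underside. Leave alone.
There are look-alikes about, which are no part of the job. What is shaped like the rack but pink is not meant. Of the things that look like the dish, the smaller one is meant.

How it is judged (in metres and radians):
On the way:
1. the rack is lifted off the hook and clear of the stand (horizontal distance between rack and stand above 0.045 m and z of rack in the frame of stand above 0.075 m and contact force between rack and stand below 0.1 N), for 0.1 s.
At the end, for the whole second after the job is handed in: The rack stands released and at rest in the blue dish: its underside within 4 mm of the dish's inner floor and its centre within 13 mm of the dish's, upright within 0.08 rad, not moving faster than 20 mm/s (horizontal distance between rack and dish_in below 0.013 m and z of rack in the frame of dish_in between -0.004 and 0.004 m and angle between rack's own z axis and vertical below 0.08 rad and linear speed of rack below 0.02 m/s and contact force between rack and the fingers below 0.1 N); the robot touches nothing.
It fails at once if the rack bears on the hook, keeper or stand with more than 22 N (contact force between rack and stand above 22 N).
It fails at once if the fingers push on the stand, hook or keeper with more than 5 N (contact force between the fingers and stand above 5 N).
It fails at once if the rack is banged into the dish (more than 40 N) (contact force between rack and dish above 40 N).
It fails at once if a bystander is moved by more than 30 mm (distance of any of small_jar, reagent_jar, beaker, petri_stack, petri_dish, slide_box, weight from where it was at the start of the episode above 0.03 m).
It also fails if it takes over 70 s, if anything falls off the work surface, if the arm or the gripper's body presses on something with over 40 N, if the wrist force passes 120 N, or if a joint passes its speed limit or range.

## Working session

There is one attempt and no reset: what is moved stays moved. The work goes in short steps, each a Python script; the robot and the scene stay as the last script left them, time stands still between calls to the robot, and variables do not carry over. Pictures are saved under pics/ and viewed, at most 10 in all, crops included, and the job is handed in when it is done.

```bash
mkdir -p pics; ls
python3 - <<'E'
from plant import robot
import cv2
for n in ("scene","side"):
    cv2.imwrite(f"pics/{n}0.png",robot.grab_frame(n)); print(n,robot.get_calibration(n))
print(robot.observe())
E
```

```text
pics
scene {'vertical_fov': 48.62050427631242, 'cx': 292.0720803582865, 'cy': 212.13107516661148, 'rvec': array([ 2.33089822,  0.84296452, -0.32006433]), 'tvec': array([-0.41321168, -0.2006028 ,  1.43513811])}
side {'vertical_fov': 56.32615426382699, 'cx': 279.6946094654354, 'cy': 210.98295349147915, 'rvec': array([ 0.17563691, -2.85245551,  1.1899921 ]), 'tvec': array([0.57592976, 0.15456241, 1.17905419])}
{'time': 0.1, 'q': array([-8.09418490e+01,  5.99687118e+00,  5.53459656e+00,  8.96042979e+01,
        3.06202678e-04,  7.75279356e+01]), 'qvel': array([ 0.03697841, -0.05196731,  0.0105536 ,  0.03343742,  0.14990659,
       -0.0349117 ]), 'joint_torque': array([ 8.76894977e-03, -5.58204317e+01,  5.04723001e+01,  1.25996489e-02,
       -2.55138857e-04, -2.00316418e-05]), 'tool_pos': array([ 0.22018589, -0.55793007,  0.30321252]), 'tcp_rot': array([-1.79935065e+02, -1.46762213e-02,  2.15302068e+01]), 'ft_force': array([-0.96289268, -0.43300758, -0.23161828]), 'torque': array([ 0.02758336, -0.03185093,  0.00778777]), 'gripper_force': 0.0, 'gripper_width': 0.08550146803800746}
```

View pics/scene0.png

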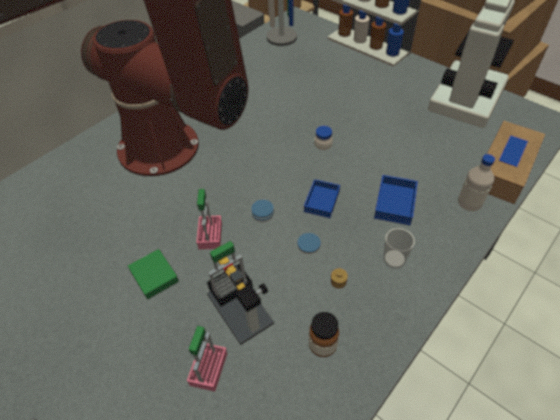

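View pics/side0.png

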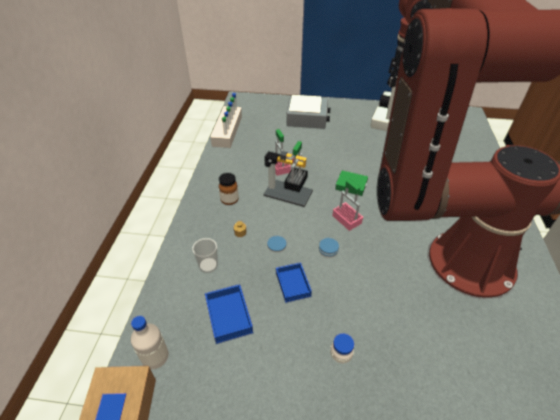

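Scene view: the black rack hangs on the stand, with its green grip at about (222,252). The pink look-alikes are at (208,232) and (207,367). The small dish is at (322,198) and the larger look-alike at (397,200). In the side view the rack grip is at about (297,148), the small dish at (293,282) and the large one at (228,313). I choose the black rack and the small dish. Next: a crop check and rough triangulation.

```bash
cat > h.py <<'E'
import numpy as np, cv2
from plant import robot
def cam(n):
    c=robot.get_calibration(n); f=210/np.tan(np.radians(c["vertical_fov"])/2)
    R=cv2.Rodrigues(np.array(c["rvec"],float))[0]; t=np.array(c["tvec"],float)
    return dict(f=f,cx=c["cx"],cy=c["cy"],R=R,t=t,C=-R.T@t)
def ray(c,p):
    d=c["R"].T@np.array([(p[0]-c["cx"])/c["f"],(p[1]-c["cy"])/c["f"],1.]); return d/np.linalg.norm(d)
def onz(c,p,z):
    d=ray(c,p); return c["C"]+d*(z-c["C"][2])/d[2]
def tri(obs):
    A=np.zeros((3,3));b=np.zeros(3)
    for c,p in obs:
        d=ray(c,p);M=np.eye(3)-np.outer(d,d);A+=M;b+=M@c["C"]
    X=np.linalg.solve(A,b)
    return X,[float(np.linalg.norm((np.eye(3)-np.outer(ray(c,p),ray(c,p)))@(X-c["C"])))for c,p in obs]
def proj(c,X):
    v=c["R"]@np.asarray(X)+c["t"]; return np.array([c["cx"]+c["f"]*v[0]/v[2],c["cy"]+c["f"]*v[1]/v[2]])
def blobs(im,lo,hi,amin=20):
    m=cv2.inRange(cv2.cvtColor(im,cv2.COLOR_BGR2HSV),lo,hi)
    n,l,s,ce=cv2.connectedComponentsWithStats(m)
    return [(ce[i].round(1),s[i].tolist(),l==i) for i in range(1,n) if s[i,4]>=amin]
G=((50,100,40),(75,255,255)); B=((108,150,50),(125,255,255))
E
python3 - <<'E'
from h import *
a=cv2.imread("pics/scene0.png");b=cv2.imread("pics/side0.png")
S,D=cam("scene"),cam("side")
for n,im in(("scene",a),("side",b)):
    for col,k in((G,"g"),(B,"b")):
        for ce,s,m in blobs(im,*col): print(n,k,ce,s)
for n,im,c in(("sc",a,S),("sd",b,D)):
    for ce,s,m in blobs(im,*B,300):
        r=cv2.minAreaRect(np.argwhere(m)[:,::-1].astype(np.float32)); print(n,ce,onz(c,ce,.015).round(3),[onz(c,p,.028)[:2].round(3).tolist() for p in cv2.boxPoints(r)])
x=cv2.resize(a[225:355,160:290],(520,520),interpolation=cv2.INTER_CUBIC)
y=cv2.resize(b[120:210,255:325],(280*520//360//1,520),interpolation=cv2.INTER_CUBIC)
cv2.imwrite("pics/c1.png",np.hstack([x,y])[:, :800]); print(x.shape,y.shape)
E
```

```text
scene g [200.9 198.7] [197, 189, 8, 21, 120]
scene g [222. 251.] [211, 242, 23, 20, 241]
scene g [152.8 273.2] [129, 250, 49, 48, 1335]
scene g [196.6 339.8] [189, 326, 16, 29, 238]
scene b [401.    4.9] [394, 0, 15, 13, 83]
scene b [290.4  15.6] [289, 8, 3, 17, 31]
scene b [394.8  38.5] [388, 25, 16, 30, 225]
scene b [323.6 131.8] [317, 127, 14, 12, 132]
scene b [513.1 150.7] [501, 137, 25, 28, 419]
scene b [487.7 159.2] [483, 155, 11, 10, 79]
scene b [395.9 199.5] [376, 176, 41, 48, 1326]
scene b [321.6 198.1] [305, 181, 34, 36, 767]
side g [279.5 134.9] [276, 130, 8, 11, 52]
side g [296.8 147.7] [293, 142, 9, 13, 69]
side g [351.4 182.1] [336, 171, 32, 24, 515]
side b [293.1 282. ] [277, 264, 34, 38, 891]
side b [228.3 313.4] [206, 286, 46, 57, 1841]
side b [138.3 322.8] [132, 317, 13, 13, 138]
side b [343.3 343.5] [334, 334, 20, 20, 303]
side b [110.5 407.1] [97, 395, 28, 25, 555]
sc [513.1 150.7] [0.85  0.653 0.015] [[0.839, 0.579], [0.819, 0.697], [0.866, 0.697], [0.883, 0.58]]
sc [395.9 199.5] [0.685 0.268 0.015] [[0.68, 0.168], [0.611, 0.308], [0.7, 0.351], [0.762, 0.21]]
sc [321.6 198.1] [0.525 0.143 0.015] [[0.519, 0.07], [0.468, 0.181], [0.543, 0.2], [0.589, 0.09]]
sd [293.1 282. ] [0.524 0.147 0.015] [[0.579, 0.116], [0.508, 0.078], [0.47, 0.191], [0.536, 0.224]]
sd [228.3 313.4] [0.684 0.267 0.015] [[0.764, 0.227], [0.671, 0.18], [0.608, 0.318], [0.694, 0.357]]
sd [343.3 343.5] [0.382 0.315 0.015] [[0.412, 0.341], [0.399, 0.292], [0.353, 0.303], [0.368, 0.351]]
sd [110.5 407.1] [0.894 0.529 0.015] [[0.908, 0.56], [0.92, 0.5], [0.868, 0.505], [0.859, 0.564]]
(520, 520, 3) (520, 404, 3)
```

View pics/c1.png

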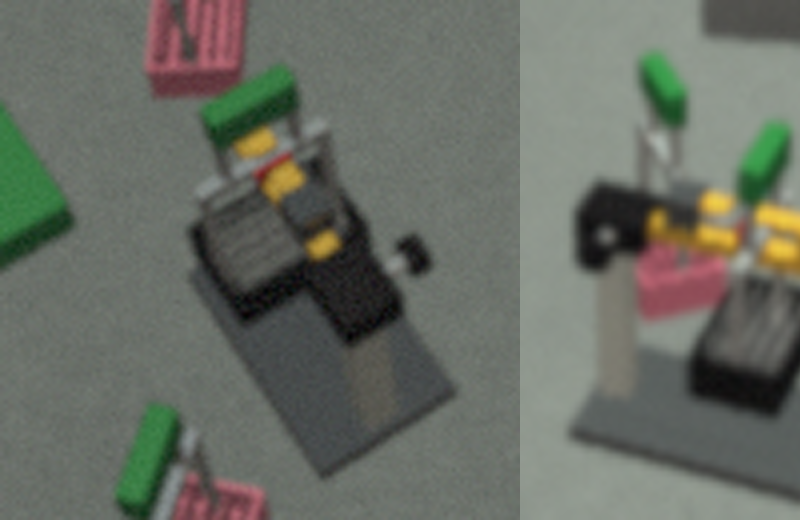

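The close crop confirms the choice: the black basket carries the steel bar on the yellow hook, its green grip at scene (222,251). The post lies toward the lower right, at about scene (253,320). Next I triangulate and look from above with the wrist camera.

```bash
cat >> h.py <<'E'
def snap(n,f):
    c=cam(n); im=robot.grab_frame(n); cv2.imwrite("pics/"+f,im); return c,im
E
python3 - <<'E'
from h import *
S,D=cam("scene"),cam("side")
X,e=tri([(S,(222.,251.)),(D,(296.8,147.7))]);print("grip",X,e)
p=lambda u,v:onz(S,(160+u/4,225+v/4),.008)
d=p(325,475)-p(190,270); d2=p(455,390)-p(325,475)
print("stand +x yaw",np.degrees(np.arctan2(d[1],d[0])),"short",np.degrees(np.arctan2(d2[1],d2[0])), np.linalg.norm(d2))
w=cam("wrist");o=robot.observe();print("wristcam C-tcp",w["C"]-o["tool_pos"],"axis",w["R"][2],w["f"])
yaw=np.degrees(np.arctan2(d[1],d[0]))
for y in (yaw-90,yaw+90):print(y, robot.ik([X[0],X[1],.33],[180,0,y]), robot.ik([X[0],X[1],.206],[180,0,y]))
E
```

```text
grip [ 0.55411535 -0.23166418  0.20511369] [0.00022844187509291417, 0.00022844187509286936]
stand +x yaw -15.18789989484198 short 75.59270962445787 0.08585919789529156
wristcam C-tcp [0.07813403 0.03087397 0.0684813 ] axis [-0.30544259 -0.1189918  -0.94474641] 298.7416677982076
-105.18789989484198 [ -35.15048141    6.52145805    8.88680889   92.36535084    0.
 -109.96258152] [ -35.15048141    6.28912612   -4.25157455   79.45929932    0.
 -109.96258152]
74.81210010515802 [-35.15048141   6.52145805   8.88680889  92.36535084   0.
  70.03741848] [-35.15048141   6.28912612  -4.25157455  79.45929932   0.
  70.03741848]
```

Run:
```python
from h import *
robot.line_to([.24,-.52,.38],vel=.3)
y=115.
t=np.array([np.cos(np.radians(y)),np.sin(np.radians(y))])
robot.move_pose([.525-.03*t[0],.145-.03*t[1],.36],[180,0,y])
robot.pause(.2)
c,im=snap("wrist","wd.png")
np.savez("wd.npz",**c)
robot.move_pose([.554,-.232,.36],[180,0,75])
robot.pause(.2)
c,im2=snap("wrist","wg.png"); np.savez("wg.npz",**c)
cv2.imwrite("pics/w2.png",np.hstack([im,im2])[:,:].copy() if 0 else cv2.resize(np.hstack([im,im2]),(800,300)))
print(robot.observe()["time"],robot.observe()["tool_pos"],proj(c,[.554,-.232,.216]))
```

```text
4.8583 [ 0.55430949 -0.23106317  0.36017018] [283.76054453 230.18761355]
```

View pics/w2.png

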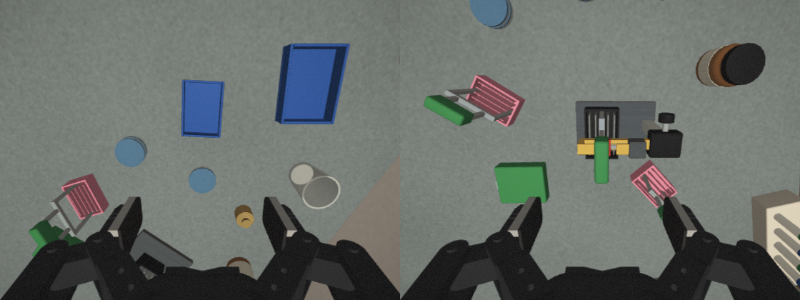

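The left half (dish) shows the small dish at about (202,108). The right half shows the rack's green grip at about (601,160), with the hook running right to the post at about (664,145). I measure both from the full-size frames.

Run:
```python
from h import *
d=cv2.imread("pics/wd.png");g=cv2.imread("pics/wg.png")
c=dict(np.load("wd.npz"));k=dict(np.load("wg.npz"))
print("camC",c["C"],"cam foot angle; dish", )
bl=[b for b in blobs(d,(100,120,30),(130,255,255),800)]
for ce,s,m in bl: print(ce,s)
ce,s,m=min(bl,key=lambda b:np.hypot(*(b[0]-[283,151])))
def quad(m,c,zs):
    cn=cv2.findContours(m.astype(np.uint8),cv2.RETR_EXTERNAL,cv2.CHAIN_APPROX_NONE)[0][0]
    cn=cv2.convexHull(cn); 
    for e in np.arange(2,12,.5):
        q=cv2.approxPolyDP(cn,e,True)
        if len(q)<=4:break
    q=q[:,0].astype(float); q=q+np.sign(q-q.mean(0))*.5
    for z in zs:
        P=np.array([onz(c,p,z)[:2] for p in q]); L=[np.linalg.norm(P[i]-P[i-1]) for i in range(len(P))]
        A=[np.degrees(np.arctan2(*(P[i]-P[i-1])[::-1]))%180 for i in range(len(P))]
        print(z,"cen",P.mean(0).round(4),"len",np.round(L,4),"ang",np.round(A,1),q.tolist())
quad(m,c,(.028,))
hsv=cv2.cvtColor(d,cv2.COLOR_BGR2HSV)
v=hsv[...,2][m]; print("V pct",np.percentile(v,[5,20,50,80,95]))
# grip top face
hg=cv2.cvtColor(g,cv2.COLOR_BGR2HSV)
ce,s,m2=min(blobs(g,*G),key=lambda b:np.hypot(*(b[0]-proj(k,[.554,-.232,.216]))))
print("grip",ce,s,np.percentile(hg[...,2][m2],[5,20,50,80,95]));quad(m2,k,(.216,))
def crop(im,x,y,w):
    return cv2.resize(im[int(y-w):int(y+w),int(x-w):int(x+w)],(400,400),interpolation=cv2.INTER_CUBIC)
cv2.imwrite("pics/c2.png",np.hstack([crop(d,283,151,50),crop(g,290,190,60)]))
```

```text
camC [0.50109085 0.19410637 0.4284513 ] cam foot angle; dish
[434.6 115.9] [385, 61, 104, 113, 9768]
[282.5 151.4] [254, 112, 60, 81, 4429]
0.028 cen [0.5229 0.1464] len [0.1016 0.0736 0.1022 0.0746] ang [111.7  22.2 112.2  21.7] [[255.5, 111.5], [313.5, 114.5], [307.5, 192.5], [253.5, 189.5]]
V pct [ 92. 152. 162. 164. 165.]
grip [281.8 223.3] [272, 191, 21, 66, 1260] [ 70. 122. 144. 148. 150.]
0.216 cen [ 0.5539 -0.2271] len [0.0126 0.0511 0.0137 0.0522] ang [172.   77.3 176.2  76.2] [[289.5, 190.5], [291.5, 253.5], [274.5, 256.5], [272.5, 192.5]]
```

View pics/c2.png

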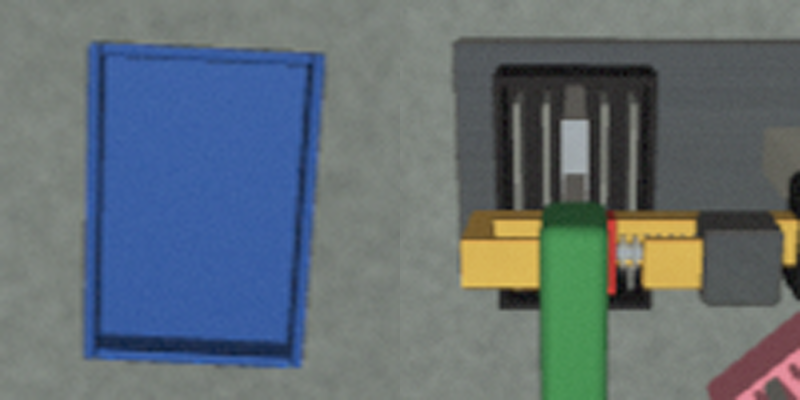

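Run:
```python
from h import *
S,D=cam("scene"),cam("side");k=dict(np.load("wg.npz"))
print("pinkA grip",onz(S,(200.9,198.7),.145),"base",onz(S,(208.5,232),.016))
print("pinkB grip",onz(S,(196.6,339.8),.145),"base",onz(S,(207,367),.016))
print("pinkA wrist grip",onz(k,(448/.714-560-0,107/.714),.15),"base",onz(k,(495/.714-560,100/.714),.016))
g=cv2.imread("pics/wg.png")
ce,s,m=min(blobs(g,(50,100,132),(75,255,255)),key=lambda b:np.hypot(*(b[0]-[282,223])))
P=np.array([onz(k,p,.216)[:2] for p in np.argwhere(m)[:,::-1].astype(float)],np.float32)*1000
print("grip top",s,cv2.minAreaRect(P))
f=lambda u,v:onz(k,(230+(u-400)/3.333,130+v/3.333),.171)[:2]
a,b=f(462,288),f(700,288);print("hook yaw",np.degrees(np.arctan2(*(b-a)[::-1])),"nose corners",f(462,240),f(462,288))
```

```text
pinkA grip [ 0.37102336 -0.13307287  0.145     ] base [ 0.37101501 -0.13512536  0.016     ]
pinkB grip [ 0.62683545 -0.38127825  0.145     ] base [ 0.62846799 -0.383131    0.016     ]
pinkA wrist grip [ 0.37603514 -0.1301186   0.15      ] base [ 0.37196217 -0.13199837  0.016     ]
grip top [273, 199, 18, 57, 896] ((552.9876098632812, -229.80551147460938), (46.00032043457031, 12.624927520751953), 75.57279205322266)
hook yaw -14.890438119723127 nose corners [ 0.52594221 -0.21507291] [ 0.52192124 -0.22819376]
```

Run:
```python
from h import *
R=[180,0,75.3]; x,y=.5533,-.2305
robot.set_gripper(.045)
robot.move_pose([x,y,.30],R)
print(robot.line_to([x,y,.261],vel=.05,guard=4))
robot.pause(.2);print(robot.observe()["ft_force"])
robot.set_gripper(0.0)
robot.pause(.3);o=robot.observe();print(o["time"],o["ft_force"],o["gripper_width"],o["gripper_force"],o["tool_pos"])
p=o["tool_pos"]
for i in range(4):
    robot.line_to([p[0],p[1],p[2]+.001*(i+1)],vel=.01);robot.pause(.15);o=robot.observe();print(o["ft_force"],o["torque"],o["tool_pos"])
snap("side","s1.png")
```

```text
False
[-0.65632633 -0.11192654 -0.01277688]
7.4833 [-0.95652073  0.65123811  4.16411811] 0.014763662389937296 58.85366499423981 [ 0.55332881 -0.23053824  0.26124806]
[-0.13021836 -0.92768246 -4.24130542] [ 0.0496659  -0.03699483  0.04305838] [ 0.55317317 -0.23044833  0.26170272]
[-0.03491042  0.12500211 -3.76348443] [-0.02083091  0.0061488  -0.04261982] [ 0.55334045 -0.23054571  0.2632437 ]
[ 0.15327247  0.01179734 -3.76012939] [ 0.03027612 -0.03647587 -0.0070008 ] [ 0.55333318 -0.2305429   0.26425777]
[-0.50262972 -0.41798449 -3.5824479 ] [0.02056217 0.0153655  0.00543062] [ 0.55331943 -0.23052988  0.26524954]
```

The rack is held and clear of the floor, weighing about 3.7 N. Now I feel for the nose (-x), backing off on contact, then for the keeper.

Run:
```python
from h import *
import json
u=np.array([np.cos(np.radians(-14.7)),np.sin(np.radians(-14.7)),0])
def st():
    robot.pause(.15); F=[];
    for _ in range(5): o=robot.observe();F.append(o["ft_force"]);robot.pause(.02)
    return o["tool_pos"],np.mean(F,0)
p0,f0=st();print("start",p0,f0@u)
h=robot.line_to(p0-.032*u,vel=.008,guard=3.5)
p,f=st();sn=(p-p0)@u;print("nose",h,sn*1e3,f@u-f0@u,f-f0)
q=p.copy();
for i in range(5):   # back off finely to find release
    q=q+.0005*u;robot.line_to(q,vel=.01);pp,f=st();print(((pp-p0)@u*1e3).round(2),(f@u-f0@u).round(2))
print(robot.observe()["time"]);json.dump(dict(p0=p0.tolist(),sn=sn,f0=f0.tolist()),open("n.json","w"))
```

```text
start [ 0.55332623 -0.23053122  0.26523266] -0.12388802456500403
nose True -19.32058437477018 5.777277140194836 [ 5.52903652 -1.69144817  3.13949884]
-18.95 2.52
-18.42 0.24
-17.82 -0.07
-17.33 0.15
-16.82 0.38
14.4083
```

Nose touches at s ≈ -18.6 mm, so the keeper should meet the bar at s ≈ +5.4 mm (24 mm of play). I check this while pressing slowly.

Run:
```python
from h import *
import json
d=json.load(open("n.json"));p0=np.array(d["p0"]);f0=np.array(d["f0"])
u=np.array([np.cos(np.radians(-14.7)),np.sin(np.radians(-14.7)),0])
def st():
    robot.pause(.1); F=[]
    for _ in range(5): o=robot.observe();F.append(o["ft_force"]);robot.pause(.02)
    return o["tool_pos"],np.mean(F,0)
robot.line_to(p0+.003*u,vel=.03)
for s in list(np.arange(4,13,1.)):
    robot.line_to(p0+s*1e-3*u,vel=.01);p,f=st();F=-(f-f0)@u
    print(s,((p-p0)@u*1e3).round(2),F.round(2),((f-f0)[2]).round(2),(p-p0)[2].round(4))
    if F>8: break
print(robot.observe()["time"])
```

```text
4.0 3.97 -0.5 -0.13 0.0
5.0 5.02 -0.28 -0.28 0.0
6.0 5.92 1.55 0.6 -0.0
7.0 6.93 2.03 0.96 -0.0001
8.0 7.97 2.96 1.24 -0.0
9.0 8.95 4.01 1.27 -0.0
10.0 9.94 4.35 1.1 -0.0001
11.0 10.86 5.51 1.5 0.0
12.0 11.74 5.94 1.65 -0.0
19.1167
```

Keeper contact at about 5.5 mm agrees with the nose. I press to about 7.5 mm and lift in small checked steps.

Run:
```python
from h import *
import json
d=json.load(open("n.json"));p0=np.array(d["p0"]);f0=np.array(d["f0"])
u=np.array([np.cos(np.radians(-14.7)),np.sin(np.radians(-14.7)),0])
def st():
    robot.pause(.08); F=[]
    for _ in range(4): o=robot.observe();F.append(o["ft_force"]);robot.pause(.015)
    return o["tool_pos"],np.mean(F,0)
b=p0+.0132*u; robot.line_to(b,vel=.01);p,f=st();print(((p-p0)@u*1e3).round(2),(-(f-f0)@u).round(2))
ok=True
for z in np.arange(1.5,29,1.5):
    h=robot.line_to(b+[0,0,z*1e-3],vel=.02,guard=9);p,f=st();g=f-f0
    print(z,((p-b)[2]*1e3).round(2),((p-p0)@u*1e3).round(2),"Fx",(-g@u).round(2),"Fz",g[2].round(2),h)
    if g[2]<-6: ok=False;print("JAM");robot.line_to(b,vel=.02);break
print(ok,robot.observe()["time"])
snap("side","s2.png")
```

```text
12.83 6.49
1.5 0.91 12.64 Fx 6.69 Fz 0.03 False
3.0 2.2 12.57 Fx 6.63 Fz -1.34 False
4.5 3.65 12.57 Fx 6.43 Fz -1.27 False
6.0 5.12 12.56 Fx 6.19 Fz -1.59 False
7.5 6.62 12.56 Fx 6.35 Fz -1.57 False
9.0 8.04 12.55 Fx 6.61 Fz -2.06 False
10.5 9.62 12.6 Fx 6.63 Fz -2.08 False
12.0 12.37 13.64 Fx -0.44 Fz -0.26 False
13.5 13.53 13.22 Fx 0.35 Fz 0.52 False
15.0 15.01 13.21 Fx -0.22 Fz -0.08 False
16.5 16.48 13.2 Fx -0.17 Fz 0.01 False
18.0 18.01 13.21 Fx -0.53 Fz -0.0 False
19.5 19.46 13.2 Fx -0.05 Fz 0.12 False
21.0 21.03 13.21 Fx -0.13 Fz 0.15 False
22.5 22.49 13.2 Fx 0.01 Fz 0.41 False
24.0 24.03 13.21 Fx -0.12 Fz 0.01 False
25.5 25.48 13.19 Fx -0.02 Fz 0.25 False
27.0 27.01 13.19 Fx -0.03 Fz 0.5 False
28.5 28.5 13.2 Fx 0.08 Fz 0.07 False
True 27.1333
```

The bar is out. Now -x over the nose, up, and over to the dish.

Run:
```python
from h import *
u=np.array([np.cos(np.radians(-14.7)),np.sin(np.radians(-14.7)),0])
p=robot.observe()["tool_pos"]
h=robot.line_to(p-.087*u,vel=.06,guard=5);print(h,robot.observe()["tool_pos"])
if not h:
    robot.pause(.2)
    p=robot.observe()["tool_pos"];robot.line_to([p[0],p[1],.42],vel=.12)
    robot.move_pose([.5229,.1464,.42],[180,0,112])
    robot.line_to([.5229,.1464,.29],vel=.1)
    robot.pause(.5);o=robot.observe();print(o["time"],o["ft_force"],o["gripper_width"],o["tool_pos"],o["tcp_rot"])
    _,a=snap("scene","a3.png");_,b=snap("side","b3.png");_,w=snap("wrist","w3.png")
    S,D=cam("scene"),cam("side")
    pa,pb=proj(S,[.523,.146,.13]),proj(D,[.523,.146,.13])
    cr=lambda im,q,r:cv2.resize(im[int(q[1]-r):int(q[1]+r),int(q[0]-r):int(q[0]+r)],(400,400),interpolation=cv2.INTER_CUBIC)
    cv2.imwrite("pics/c3.png",np.hstack([cr(a,pa,70),cr(b,pb,80)]));print(pa,pb)
```

```text
False [ 0.48212847 -0.21188138  0.29360901]
33.4833 [ 0.24960765  0.45941898 -3.33851394] 0.014683961509125043 [0.5228902  0.14640037 0.29003708] [ 1.79999989e+02 -6.52854228e-04  1.12002123e+02]
[323.17612261 167.39727173] [294.62575702 256.20393201]
```

View pics/c3.png

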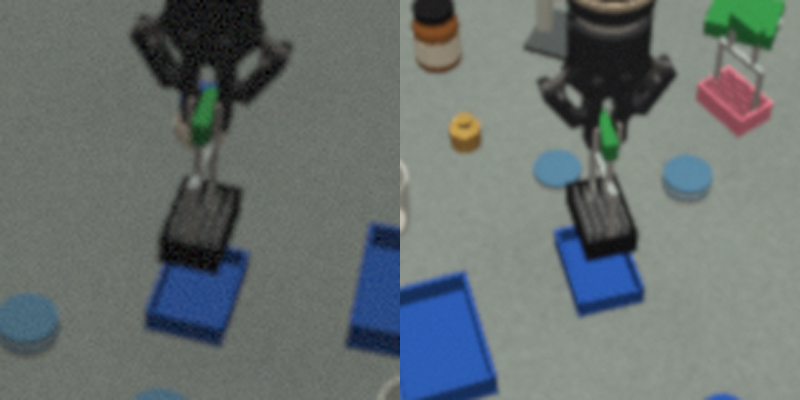

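View pics/w3.png

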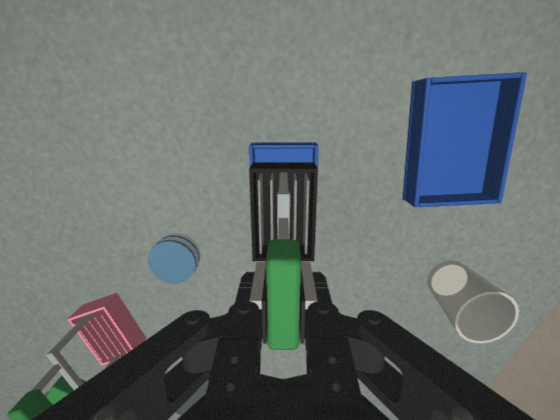

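Wrist view: the rack basket's far top edge runs from about (251,166) to (317,166). The dish's far rim runs from about (249,145) to (319,144), parallel and centred. I check this numerically with rays.

Run:
```python
from h import *
c=cam("wrist");im=cv2.imread("pics/w3.png")
T=np.array([.5229,.1464]);y=np.radians(112);ex=np.array([np.cos(y),np.sin(y)]);ey=np.array([ex[1],-ex[0]])
def loc(p,z): d=onz(c,p,z)[:2]-T; return (d@ex*1e3).round(1),(d@ey*1e3).round(1)
V=im.max(2).astype(int)
for r in (175,185,195,210,225):
    row=V[r,235:335]; dk=np.where(row<45)[0]+235; print(r,dk.min(),dk.max(),loc((dk.min()-.5,r),.119),loc((dk.max()+.5,r),.119))
for col in (262,283,306): 
    k=np.where(V[140:185,col]<55)[0]+140; print("far edge",col,k[:3],loc((col,k[0]-.5),.119))
m=cv2.inRange(cv2.cvtColor(im,cv2.COLOR_BGR2HSV),(100,120,30),(130,255,255))
for r in (146,150,155):
    k=np.where(m[r,235:335])[0]+235;print("dish",r,k.min(),k.max(),loc((k.min()-.5,r),.028),loc((k.max()+.5,r),.028))
for col in (262,283,306):
    k=np.where(m[130:170,col])[0]+130; print("rim far",k[0],loc((col,k[0]-.5),.028))
```

```text
175 252 316 (np.float64(36.7), np.float64(-26.2)) (np.float64(36.7), np.float64(26.5))
185 253 314 (np.float64(28.4), np.float64(-25.7)) (np.float64(28.4), np.float64(25.1))
195 252 314 (np.float64(19.9), np.float64(-26.8)) (np.float64(19.9), np.float64(25.4))
210 251 315 (np.float64(6.8), np.float64(-28.1)) (np.float64(6.8), np.float64(26.7))
225 252 314 (np.float64(-6.7), np.float64(-27.7)) (np.float64(-6.7), np.float64(26.4))
far edge 262 [163 164 165] (np.float64(46.8), np.float64(-17.5))
far edge 283 [163 164 165] (np.float64(46.8), np.float64(-0.7))
far edge 306 [163 164 165] (np.float64(46.8), np.float64(17.7))
dish 146 249 317 (np.float64(50.0), np.float64(-38.0)) (np.float64(50.0), np.float64(36.8))
dish 150 250 317 (np.float64(45.7), np.float64(-37.1)) (np.float64(45.8), np.float64(36.9))
dish 155 250 317 (np.float64(40.4), np.float64(-37.3)) (np.float64(40.4), np.float64(37.1))
rim far 143 (np.float64(53.7), np.float64(-23.3))
rim far 143 (np.float64(53.7), np.float64(-0.6))
rim far 143 (np.float64(53.7), np.float64(24.2))
```

Rack and dish are aligned within about 1 mm. I lower with a guard and release.

Run:
```python
from h import *
x,y=.5229,.1464
h1=robot.line_to([x,y,.238],vel=.06,guard=6)
h2=robot.line_to([x,y,.213],vel=.02,guard=4) if not h1 else None
robot.pause(.2);o=robot.observe();print(h1,h2,o["tool_pos"],o["ft_force"])
if not(h1 or h2):
    h3=robot.line_to([x,y,.203],vel=.008,guard=2.5)
    robot.pause(.2);o=robot.observe();print(h3,o["tool_pos"],o["ft_force"],o["torque"],o["time"])
```

```text
False False [0.52296851 0.14640944 0.21312931] [ 0.38948755 -0.73751602 -3.73459359]
True [0.52281441 0.14656356 0.20732177] [-0.64391105  1.27027162  6.01290368] [0.07208405 0.01971761 0.0093558 ] 37.2167
```

Contact at TCP z = 0.2073, where the dish floor was expected (0.207). I release, retreat and check.

Run:
```python
from h import *
robot.line_to([.5229,.1464,.2079],vel=.01)
robot.set_gripper(.045);robot.pause(.3)
print(robot.line_to([.5229,.1464,.33],vel=.06,guard=4));
robot.pause(.2)
_,a=snap("scene","a4.png");_,b=snap("side","b4.png");_,w=snap("wrist","w4.png")
S,D=cam("scene"),cam("side");X=[.523,.146,.06]
G1=lambda c,im:min(blobs(im,*G),key=lambda q:np.hypot(*(q[0]-proj(c,[.523,.146,.149]))))[0]
print(G1(S,a),G1(D,b),tri([(S,G1(S,a)),(D,G1(D,b))]))
cr=lambda im,q,r:cv2.resize(im[int(q[1]-r):int(q[1]+r),int(q[0]-r):int(q[0]+r)],(400,400),interpolation=cv2.INTER_CUBIC)
cv2.imwrite("pics/c4.png",np.hstack([cr(a,proj(S,X),60),cr(w,(282,190),100)]));o=robot.observe();print(o["time"],o["ft_force"])
```

```text
False
[323.  161.5] [295.1 251. ] (array([0.52220915, 0.14532336, 0.15080092]), [0.00022267611337503993, 0.00022267611337502716])
40.8083 [ 0.82190413 -0.03235415  0.02246361]
```

View pics/c4.png

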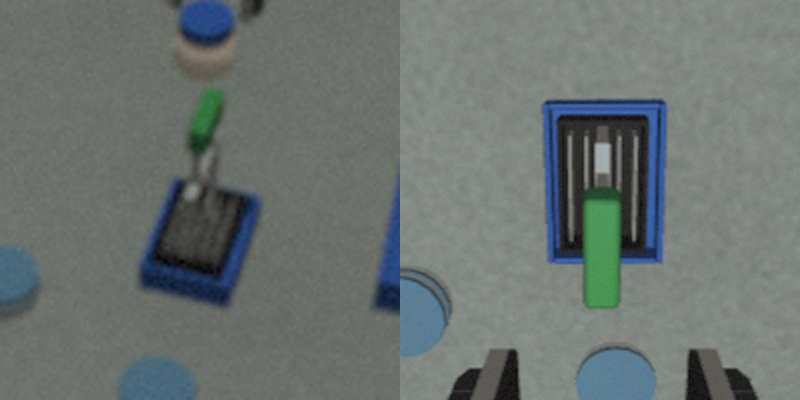

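The picture shows the rack upright and centred in the small blue dish, basket inside all four walls at about (602,185). The grip triangulates to (0.522, 0.145, 0.151), against about (0.523, 0.146, 0.149) expected. The gripper is clear.

```bash
python3 -c "
from plant import robot
print(robot.job_done())"
```

```text
the job is handed in; nothing more can be done
None
```

I lifted the rack off the hook without the bar jamming, set it down upright and centred (within about 1–2 mm) in the smaller blue dish, released it, and handed in the job at about 41 s; no verdict came back.

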